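Level a rocking counter scale with its screw feet

TASK

The shop's scale rocks because one front foot is screwed too far in and the other too far out. Turn the wing screws of its two front feet until it stands firm on all four feet with the bubble inside the ring of its spirit level. Do not shove the scale from its place, and leave the things round it where they are.

Things in the scene. Friction and masses are not known exactly. Their poses are not given: they have to be found in the camera images.
- scale: White counter scale, 286 mm wide (its y), 190 mm deep (its x), base top 38 mm up, about 2.9 kg, loose on the table. Origin on the table plane under the base's centre when level; its -x side, with the grey read-out, faces the robot, z is up. Four feet at x = +-70, y = +-115 mm: the rear two are fixed, the front two hang on screws with black wing grips. The read-out is 58 mm high, at y -17 to +65 mm.
- pan (a point): Centre of the scale's round steel pan, 146 mm across, its rim 68 mm above the table; nothing lies on it. It is 12 mm behind the base's centre, so it stays over 65 mm clear of both screw axes.
- left_wing (a joint): Turn of the front left foot's wing screw (scale's +y side), rad, limits +-5.5. It grows as the grip turns clockwise seen from above, which drives the foot down and lifts that corner, 8 mm a turn (1.27 mm a rad). At 0 the foot is exactly level with the rear feet; below 0 it is too short. Friction is about 0.04 N m (2 N at a wing) and it stays where it is left.
- right_wing (a joint): The same for the front right foot (scale's -y side): grows clockwise from above, 1.27 mm of foot a rad, 0 is level with the rear feet; above 0 it is too long and must be turned anticlockwise to draw the foot up.
- left_grip (a point): On the axis of the front left wing grip, half way up its wings, about 61 mm above the table. A black bar of two wings, 84 mm over the round ends, flat to 38 mm from the axis, 9 mm thick, 17 mm high (8.5 mm above and below this point), on a hub 21 mm across. The bar lies along this point's x axis, at joint value 0 the scale's x axis. Under the wings are 8 to 20 mm of air; 45 mm round the axis is clear.
- right_grip (a point): The same point of the front right wing grip, which is alike. A tall fixed glass biscuit jar (hard to see, taller than the grips; its axis at x 0.66, y -0.18, about 0.15 m across) stands to its right: keep the gripper's body clear of it.
- vial (a point): Centre of the round spirit level let into the base's front edge, just right of the read-out: yellow-green disc 37 mm across with a black ring of 18 mm, 43 mm above the table.
- bubble (a point): Centre of the pale bubble in that spirit level, 10 mm across. It runs to the high side, 0.5 mm a milliradian of tilt, up to 12.5 mm each way along the scale's x and y, and settles in about a second.
- left_foot: A round rubber foot of the scale, 27 mm across; its origin is the lowest point of its crown. Front left, moved by the left wing screw.
- right_foot: A round rubber foot of the scale, 27 mm across; its origin is the lowest point of its crown. Front right, moved by the right wing screw.
- rear_left_foot: A round rubber foot of the scale, 27 mm across; its origin is the lowest point of its crown. Rear left, fixed to the base.
- rear_right_foot: A round rubber foot of the scale, 27 mm across; its origin is the lowest point of its crown. Rear right, fixed to the base; it hangs in the air at the start.
- salt_shaker: Grey salt shaker, 44 mm across and 90 mm tall, left of the scale; origin under its base. Leave it alone.
- pepper_mill: Wooden pepper mill, 58 mm across and 150 mm tall, left behind the scale; origin under its base. Leave it alone.
- price_block: Small wooden block with a black card, 22x62x58 mm, between the cake plates in front of the scale; origin under its base. Leave it alone.

How it is judged (in metres and radians):
At the end, for the whole second after the job is handed in: The bubble lies inside the ring (its centre within 4.5 mm of the vial's centre), each of the four feet carries at least 0.5 N, and the scale is at rest within 30 mm of where it stood (horizontal distance between bubble and vial below 0.0045 m and contact force between each of left_foot, right_foot, rear_left_foot, rear_right_foot and anything else above 0.5 N and angular speed of scale below 0.02 rad/s and distance of scale from where it was at the start of the episode below 0.03 m); the robot touches nothing.
It fails at once if the salt shaker is pushed more than 20 mm or tipped over (distance of salt_shaker from where it was at the start of the episode above 0.02 m or angle between salt_shaker's own z axis and vertical above 0.4 rad).
It fails at once if the pepper mill is pushed more than 20 mm or tipped over (distance of pepper_mill from where it was at the start of the episode above 0.02 m or angle between pepper_mill's own z axis and vertical above 0.4 rad).
It fails at once if the price block is pushed more than 20 mm or tipped over (distance of price_block from where it was at the start of the episode above 0.02 m or angle between price_block's own z axis and vertical above 0.4 rad).
It also fails if it takes over 51 s, if anything falls off the work surface, if the arm or the gripper's body presses on something with over 40 N, if the wrist force passes 120 N, or if a joint passes its speed limit or range.

ROBOT

A 7-joint arm with a two-finger parallel gripper is mounted at the origin on a cart in front of the work surface, level with it; the furniture and walls round the work are solid. World frame = base frame: x ahead of the robot, y to its left, z up, the work surface at z = 0. Lengths are in mm, angles in rad, forces in N, time in s.
With the tool pointing down it reaches from about 400 to 875 mm from the base axis. Payload 4.4 kg.
Tool frame: the origin (TCP) lies midway between the tips of the shut fingers; the grasp point (between the pads) lies 19 mm behind it; z points along the fingers, y is the direction in which the jaws open and shut (so a half turn about z gives the same grasp; the last joint's range is limited). The gripper opens to 85 mm and grips with 20 to 120 N. Pads are 22 mm wide; open, the fingers measure 114 mm over their backs; the gripper's body (76 mm by 85 mm) begins 54 mm behind the grasp point. The pads swing forward as they close: fully open they stand 13 mm farther back than shut.
Start: joints at [-1.374, 0.628, 0.038, 1.517, -0.027, 0.996, -0.02], TCP at [168.836, 627.704, 231.313] pointing down, gripper open.
Joint ranges: [-3.06, 3.06], [-0.37, 2.12], [-1.25, 1.32], [0.18, 2.47], [-1.1, 4.24], [0.23, 1.98], [-2.94, 2.94]. Speed limits (rad/s): [2.57, 2.57, 3.14, 3.14, 3.14, 3.14, 3.14].

INTERFACE

Orientations are given as [roll, pitch, yaw] about the fixed x, y, z axes, in that order (R = Rz(yaw) Ry(pitch) Rx(roll)).
In Python, from cell import state, eyes, order gives the robot as it stands. The module is installed in compiled form; this text tells all that it offers.
- The arm moves only by the tool arm_command, never from a script. Its argument "steps" is a list of rows, each a list of 3 entries, a list of its own where there are three numbers: the shift along the tool's x, y, z in mm, then the turn, a rotation vector about the tool's x, y, z in degrees, then the opening, from 0 (shut) to 1 (fully open). A call has 1 to 12 rows; each row is the pose to reach, as a shift and turn from the pose measured when the call began, along the tool's axes at that moment; what a row does not reach only later rows make up. A row lasts 1/12 s, in which the tool goes at most 41.7 mm and 7.16 degrees, less where a joint would pass 70% of its speed; a pose out of reach is approached as far as the arm can. A call with a gripper value outside its range is refused whole. The fingers move at their own pace and stop on an object; "newtons" is the grip in N (left out, the last holds). Time passes only in rows, so rows that repeat a pose let the fingers close. It gives the time, the measured TCP pose, the force and the opening at its end, in the units of the state.
- state(): the state, without advancing time (a new reading comes with each control period).
- eyes.grab_frame(name): name is "scene" or "top"; returns (picture, depth): 384x512x3 uint8, blue, green, red; 384x512 float32, mm along the optical axis (not along the pixel's ray), 0 where there is no reading.
- eyes.camera_info(name): a dict with "fx", "fy", "cx", "cy" (pixels), "xyz" and "attitude" of the camera in the world. Camera axes: x right, y up, looking along -z (the intrinsics and any distortion apply to the point x, -y, -z); pixel columns grow to the right and rows downward; lengths in mm; the calibration is good to about 2 mm. A picture is of the moment at which its call begins. camera_info takes no time and is no camera call.
- order.hand_in(): hands the job in, once; it reports no verdict.
The state is a dict: "t": time; "joint_pos": joint angles; "joint_vel": joint speeds; "effort": joint torques, N m; "position": TCP position; "ee_rot": TCP orientation; "contact_force": force on the tool from outside, world axes, zero at the start; "torque": the same for the moment, N m; "gripper_width": finger opening in mm.
Only numpy, scipy, OpenCV 4.12 (cv2) and the standard library are available. Lean on these libraries where they do the work, as an engineer would, in place of code of your own. Each camera call takes 0.05 s, during which the arm holds its last target. There are 200 camera calls.

## Working session

There is one attempt and no reset: what is moved stays moved. The work goes in short steps, Python scripts to look and compute and a tool call to move; the robot and the scene stay as the last step left them, time stands still between calls to the robot, and variables do not carry over. Pictures are saved under pics/ and viewed, about 8 in all and at most 12, crops included, and the job is handed in when it is done.

Besides the shell and the picture viewer there is one more tool, called after ">>>" by a JSON object that holds its "fn" and its "kwargs". arm_command: Moves the arm, as the interface text tells. Its arguments: {"type":"object","properties":{"steps":{"type":"array"},"newtons":{"type":"number"}},"required":["steps"]}

```bash
mkdir -p pics; ls; cat > h.py <<'E'
import numpy as np, cv2
from scipy.spatial.transform import Rotation as R
from cell import state, eyes, order
def ray(name,u,v):
    c=eyes.camera_info(name)
    d=np.array([(u-c["cx"])/c["fx"],-(v-c["cy"])/c["fy"],-1.0])
    A=R.from_euler('xyz',c["attitude"]).as_matrix()
    return np.array(c["xyz"]),A@d
def onz(name,u,v,z):
    o,d=ray(name,u,v); return o+d*(z-o[2])/d[2]
def dep(name,u,v,D):
    o,d=ray(name,u,v); return o+d*D
E
python3 - <<'E'
from h import *
print(state()); 
for n in("scene","top"):
    print(eyes.camera_info(n)); p,d=eyes.grab_frame(n); cv2.imwrite(f"pics/{n}0.png",p); np.save(f"{n}0.npy",d)
E
```

```text
pics
{'t': 0.0, 'joint_pos': array([-1.37384244,  0.62934197,  0.03845381,  1.51838955, -0.02702214,
        0.99628201, -0.02001919]), 'joint_vel': array([ 0.00164504,  0.00020928,  0.00076779,  0.00152254, -0.00017316,
       -0.00102004, -0.00028083]), 'effort': array([-6.26925048e-04, -5.63382411e+01,  1.22588307e+00, -1.93451339e+01,
        1.09504117e-02,  1.00495797e-02,  2.40972673e-05]), 'position': array([168.64056338, 627.08864966, 230.38509754]), 'ee_rot': array([-3.13969004e+00,  1.37426597e-05,  2.87879747e+00]), 'contact_force': array([ 0.19702869, -0.75474713,  0.09625488]), 'torque': array([ 0.01487347, -0.0416215 ,  0.02465522]), 'gripper_width': 85.37416404305823}
{'fx': 396.45938210142685, 'fy': 396.45938210142685, 'cx': 257.85027275773155, 'cy': 189.85932645140227, 'xyz': array([ -16.90591976, -140.72985538,  608.41624968]), 'attitude': array([ 0.88933924,  0.0178204 , -1.13803951])}
{'fx': 376.1687606805847, 'fy': 376.1687606805847, 'cx': 253.55582762136618, 'cy': 188.8741416657666, 'xyz': array([428.11247734, 173.92212541, 885.27635081]), 'attitude': array([ 0.20354607,  0.00234541, -1.74779323])}
```

View pics/scene0.png

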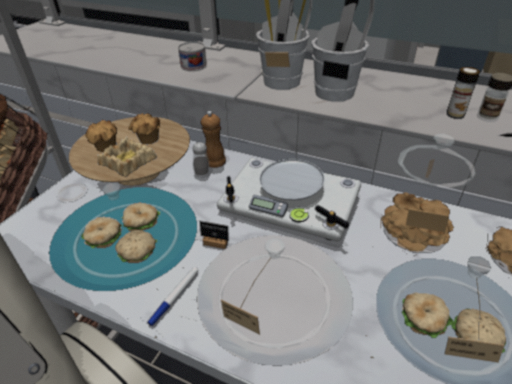

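View pics/top0.png

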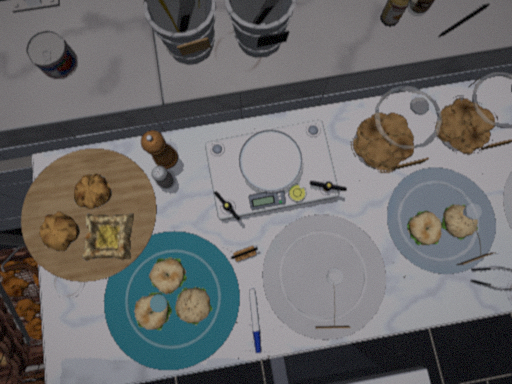

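Both views show the scale. In the top view the left grip is near (227,206), the right grip near (328,186), the vial near (297,194) and the pan at (270,160). I'll zoom in and segment.

```bash
cat >> h.py <<'E'
def bars(img,name,box,z=61,thr=60):
    u0,v0,u1,v1=box; c=img[v0:v1,u0:u1].max(2)
    m=(c<thr).astype(np.uint8)
    n,l,s,ce=cv2.connectedComponentsWithStats(m)
    k=1+np.argmax(s[1:,4]); ys,xs=np.where(l==k)
    P=np.array([onz(name,x+u0,y+v0,z)[:2] for x,y in zip(xs,ys)])
    w=np.linalg.eigh(np.cov(P.T)); ax=w[1][:,1]; q=(P-P.mean(0))@ax
    mid=P.mean(0)+ax*(q.max()+q.min())/2
    return P.mean(0).round(1),mid.round(1),np.degrees(np.arctan2(ax[1],ax[0])).round(1),(q.max()-q.min()).round(1),len(xs)
def vial(img,name,box):
    u0,v0,u1,v1=box; c=img[v0:v1,u0:u1]; h=cv2.cvtColor(c,cv2.COLOR_BGR2HSV)
    m=((h[...,0]>22)&(h[...,0]<50)&(h[...,1]>90)&(h[...,2]>70)).astype(np.uint8)
    ys,xs=np.where(m); cn=np.vstack([xs,ys]).T.astype(np.int32)
    (cx,cy),ax,_=cv2.fitEllipse(cv2.convexHull(cn)); 
    return onz(name,cx+u0,cy+v0,43).round(1),(cx+u0,cy+v0),ax
E
python3 - <<'E'
from h import *
p=cv2.imread("pics/top0.png"); s=cv2.imread("pics/scene0.png")
print(bars(p,"top",(205,180,250,228))); print(bars(p,"top",(303,172,352,200)))
print(bars(s,"scene",(215,172,245,205))); print(bars(s,"scene",(310,198,352,232)))
print(vial(p,"top",(280,180,315,208)),vial(s,"scene",(280,200,318,228)))
a=cv2.resize(p[110:230,195:355],None,fx=5,fy=5,interpolation=cv2.INTER_CUBIC)
cv2.imwrite("pics/top0z.png",a)
D=np.load("top0.npy")
for u,v in((227,206),(328,186),(297,194),(217,150),(313,130),(268,160)): print(u,v,dep("top",u,v,D[v,u]).round(1), onz("top",u,v,43).round(1))
E
```

```text
(array([566.9, 209.8]), array([569.2, 211.2]), np.float64(-148.4), np.float64(81.2), 114)
(array([573.3, -17. ]), array([572.9, -18.1]), np.float64(69.4), np.float64(79.0), 131)
(array([558.1, 202.8]), array([555. , 200.8]), np.float64(-147.2), np.float64(54.3), 82)
(array([571.2, -22.6]), array([572.4, -19.6]), np.float64(67.8), np.float64(81.4), 231)
(array([574.2,  49.8,  43. ]), (296.70274925231934, 192.36223602294922), (14.258601188659668, 15.3683500289917)) (array([574.4,  48.8,  43. ]), (298.73970222473145, 213.5379762649536), (10.912240028381348, 16.24212074279785))
227 206 [566.2 210.1  72.4] [571.2 211.4  43. ]
328 186 [571.  -16.8  72.3] [576.1 -23.6  43. ]
297 194 [570.1  50.1  44.7] [570.4  49.9  43. ]
217 150 [705.7 213.   43.8] [706. 213.  43.]
313 130 [711.6 -15.9  51.8] [714.6 -17.9  43. ]
268 160 [655.8 101.8  62. ] [661.1 100.2  43. ]
```

View pics/top0z.png

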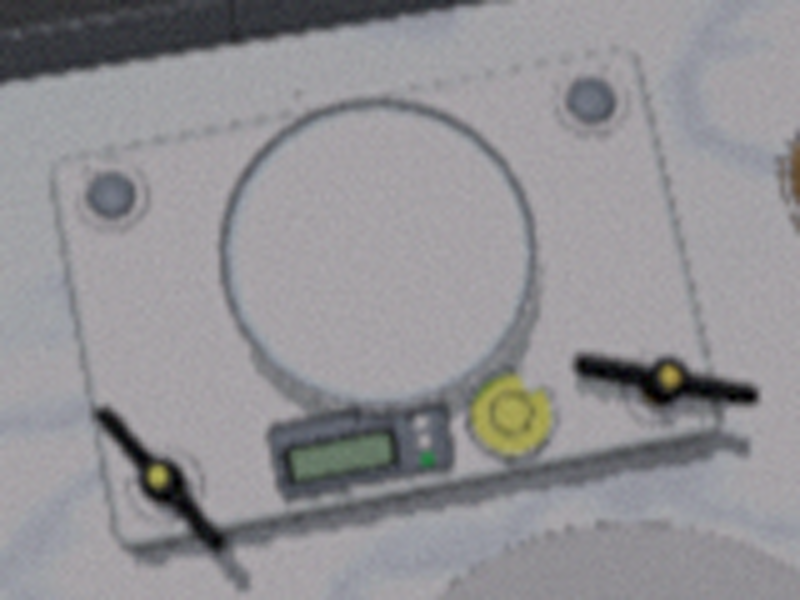

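The vial's ring is at (512,412) in the crop, with the pale bubble at about (540,385), near its limit towards rear right. That fits left about -210° and right about +112°. Next I check the knob heights of any glass domes on the way, and the lift of the base to settle the number of turns.

```bash
cat >> h.py <<'E'
def tri(ut,us):
    o1,d1=ray("top",*ut); o2,d2=ray("scene",*us)
    t=np.linalg.lstsq(np.c_[d1,-d2],o2-o1,rcond=None)[0]
    a,b=o1+t[0]*d1,o2+t[1]*d2; return ((a+b)/2).round(0),np.linalg.norm(a-b).round(1)
def go(p,tooly,s=None):
    "shift in tool axes to world p, turn about tool z (deg) to bring tool y to world angle tooly (mod 180, smallest)"
    s=s or state(); r=R.from_euler('xyz',s["ee_rot"])
    y=r.as_matrix()[:,1]; a=np.degrees(np.arctan2(y[1],y[0]))
    w=(a-tooly+90)%180-90
    return r.inv().apply(np.array(p)-s["position"]).round(1), "turn",w.round(1),"tool y now",a.round(1),"j7",np.degrees(s["joint_pos"][6]).round(1)
E
python3 - <<'E'
from h import *
print("knob white",tri((335,276),(275,247)),"knob teal?",tri((159,303),(112,190)),"shaker",tri((160,173),(199,150)),"mill top",tri((152,139),(210,117)),"block",tri((244,252),(214,228)))
D=np.load("top0.npy")
# base plane from corner regions
P=[]
for u,v in [(235,145),(225,160),(230,180),(295,140),(320,150),(325,165),(312,160),(225,140),(300,135),(320,170),(330,200),(260,205)]:
    q=np.median(D[v-1:v+2,u-1:u+2]); P.append(dep("top",u,v,q))
P=np.array(P); print(P.round(1))
c=np.linalg.lstsq(np.c_[P[:,0]-640,P[:,1]-97,np.ones(len(P))],P[:,2],rcond=None)[0]; print(c)
print(go((569,210.5,240),77))
E
```

```text
knob white (array([383.,  24., 140.]), np.float64(0.8)) knob teal? (array([394., 364., 139.]), np.float64(1.9)) shaker (array([667., 346.,  69.]), np.float64(0.6)) mill top (array([724., 340., 134.]), np.float64(1.6)) block (array([463., 191.,  44.]), np.float64(1.1))
[[ 7.117e+02  1.696e+02  3.970e+01]
 [ 6.799e+02  1.986e+02  3.920e+01]
 [ 6.311e+02  1.950e+02  3.700e+01]
 [ 6.888e+02  3.370e+01  7.120e+01]
 [ 6.630e+02 -2.340e+01  4.450e+01]
 [ 6.262e+02 -2.780e+01  4.180e+01]
 [ 6.431e+02 -5.000e-01  4.260e+01]
 [ 7.279e+02  1.907e+02  4.010e+01]
 [ 7.075e+02  1.500e+01  4.400e+01]
 [ 6.163e+02 -1.360e+01  4.290e+01]
 [ 5.493e+02 -3.080e+01  1.100e+00]
 [ 5.597e+02  1.376e+02  4.670e+01]]
[ 1.36690007e-01 -1.28517973e-02  3.91448646e+01]
(array([-494.8, -298.4,   -9. ]), 'turn', np.float64(-2.1), 'tool y now', np.float64(74.9), 'j7', np.float64(-1.1))
```

Domes (knobs at z ≈ 140) stand in front of the scale, so I cross at z ≈ 240. The base slopes fit left ≈ -3.67 rad and right ≈ +1.95 rad.

>>> {"fn": "arm_command", "kwargs": {"steps": [[[-495,-298,-9],[0,0,-2],0.54],[[-495,-298,-9],[0,0,-2],0.54],[[-495,-298,-9],[0,0,-2],0.54],[[-495,-298,-9],[0,0,-2],0.54],[[-495,-298,-9],[0,0,-2],0.54],[[-495,-298,-9],[0,0,-2],0.54],[[-495,-298,-9],[0,0,-2],0.54],[[-495,-298,-9],[0,0,-2],0.54],[[-495,-298,-9],[0,0,-2],0.54],[[-495,-298,-9],[0,0,-2],0.54],[[-495,-298,-9],[0,0,-2],0.54],[[-495,-298,-9],[0,0,-2],0.54]]}}

```text
t: 1.1
position: [516.0, 265.3, 238.6]
ee_rot: [-3.14, -0.001, 2.914]
contact_force: [0.8, 0.5, 0.2]
gripper_width: 46.1
```

>>> {"fn": "arm_command", "kwargs": {"steps": [[[0,0,0],[0,0,0],0.54]]}}

```text
t: 1.18
position: [522.8, 255.6, 238.6]
ee_rot: [-3.135, 0.006, 2.901]
contact_force: [1.2, -0.5, 0.8]
gripper_width: 46.1
```

```bash
python3 -c "
from h import *
s=state();print(s['t'],s['position'],s['ee_rot'],s['gripper_width'],s['joint_pos']);print(go((569,210.5,130),77))"
```

```text
1.1833 [522.81626096 255.64086796 238.64058269] [-3.13519336  0.00553037  2.90089478] 46.06002755305719 [-0.54374393  0.52133953  0.05476603  1.70593745 -0.02372861  0.91530467
  0.84830931]
(array([-55. , -32.1, 109.2]), 'turn', np.float64(-0.8), 'tool y now', np.float64(76.2), 'j7', np.float64(48.6))
```

>>> {"fn": "arm_command", "kwargs": {"steps": [[[-55,-32,90],[0,0,-1],0.54],[[-55,-32,90],[0,0,-1],0.54],[[-55,-32,90],[0,0,-1],0.54],[[-55,-32,90],[0,0,-1],0.54],[[-55,-32,90],[0,0,-1],0.54]]}}

```text
t: 1.6
position: [568.2, 208.9, 147.0]
ee_rot: [-3.132, 0.002, 2.915]
contact_force: [-0.0, 0.1, 0.6]
gripper_width: 46.3
```

```bash
python3 - <<'E'
from h import *
s=state();print(s['t'],s['position'],go((569,211,49),77))
p,d=eyes.grab_frame("top");q,e=eyes.grab_frame("scene")
a=cv2.resize(p[150:250,170:290],(480,400),interpolation=cv2.INTER_CUBIC);b=cv2.resize(q[90:230,190:290],(286,400),interpolation=cv2.INTER_CUBIC)
cv2.imwrite("pics/l1.png",np.hstack([a,b]))
E
```

```text
1.6 [568.20069847 208.85711184 147.01847348] (array([-0.1,  3.2, 98. ]), 'turn', np.float64(0.0), 'tool y now', np.float64(77.0), 'j7', np.float64(55.3))
```

View pics/l1.png

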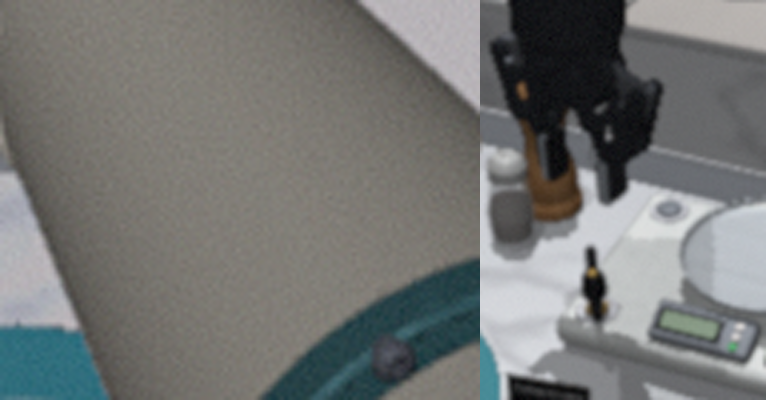

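The top view is blocked by the arm. The scene crop shows the open fingers above the upright bar at (595,285), clear of the mill and shaker. I'll go down to z ≈ 50.

>>> {"fn": "arm_command", "kwargs": {"steps": [[[0,3,60],[0,0,0],0.54],[[0,3,60],[0,0,0],0.54],[[0,3,97],[0,0,0],0.54],[[0,3,97],[0,0,0],0.54],[[0,3,97],[0,0,0],0.54],[[0,3,97],[0,0,0],0.54]]}}

```text
t: 2.2
position: [570.3, 216.0, 54.5]
ee_rot: [-3.138, 0.007, 2.92]
contact_force: [0.3, 0.2, 0.9]
gripper_width: 46.0
```

>>> {"fn": "arm_command", "kwargs": {"steps": [[[1,-4.5,3],[0,0,0],0.54],[[1,-4.5,3],[0,0,0],0.54],[[1,-4.5,3],[0,0,0],0.54]]}}

```text
t: 2.45
position: [569.1, 211.9, 53.3]
ee_rot: [-3.14, 0.009, 2.92]
contact_force: [-0.0, -0.1, -0.1]
gripper_width: 46.4
```

```bash
python3 -c "
from h import *
s=state();print(s['t'],s['position'],s['contact_force'],s['torque'],go((569,211,50),77))"
```

```text
2.45 [569.09310526 211.94141849  53.26227996] [-0.01820593 -0.11337189 -0.1485178 ] [-0.07764318  0.04529596  0.04621319] (array([-0.1, -0.9,  3.3]), 'turn', np.float64(0.3), 'tool y now', np.float64(77.3), 'j7', np.float64(55.5))
```

>>> {"fn": "arm_command", "kwargs": {"steps": [[[0,-1,3],[0,0,80],0.54],[[0,-1,3],[0,0,80],0.54],[[0,-1,3],[0,0,80],0.54],[[0,-1,3],[0,0,80],0.54],[[0,-1,3],[0,0,80],0.54],[[0,-1,3],[0,0,80],0.54],[[0,-1,3],[0,0,80],0.54],[[0,-1,3],[0,0,80],0.54],[[0,-1,3],[0,0,80],0.54],[[0,-1,3],[0,0,80],0.54],[[0,-1,3],[0,0,80],0.54],[[0,-1,3],[0,0,80],0.54]]}}

```text
t: 3.45
position: [570.2, 211.5, 51.3]
ee_rot: [3.13, 0.003, 1.521]
contact_force: [2.4, 1.0, 0.7]
gripper_width: 46.2
```

```bash
python3 -c "
from h import *
s=state();print(s['t'],s['position'],s['contact_force'],s['torque'],go((569,211,50),77))"
```

```text
3.45 [570.15524336 211.52411313  51.27390942] [2.35858909 0.98741632 0.66924561] [ 0.0998993  -0.43299688  0.03602509] (array([-0.6, -1.1,  1.3]), 'turn', np.float64(-79.9), 'tool y now', np.float64(-2.9), 'j7', np.float64(0.4))
```

>>> {"fn": "arm_command", "kwargs": {"steps": [[[-1,-1,1],[0,0,80],0.54],[[-1,-1,1],[0,0,80],0.54],[[-1,-1,1],[0,0,80],0.54],[[-1,-1,1],[0,0,80],0.54],[[-1,-1,1],[0,0,80],0.54],[[-1,-1,1],[0,0,80],0.54],[[-1,-1,1],[0,0,80],0.54],[[-1,-1,1],[0,0,80],0.54],[[-1,-1,1],[0,0,80],0.54],[[-1,-1,1],[0,0,80],0.54],[[-1,-1,1],[0,0,80],0.54],[[-1,-1,1],[0,0,80],0.54]]}}

```text
t: 4.45
position: [570.0, 211.1, 50.8]
ee_rot: [3.137, -0.013, 0.123]
contact_force: [1.2, 0.2, 0.2]
gripper_width: 46.3
```

```bash
python3 - <<'E'
from h import *
s=state();print(s['t'],s['position'],s['joint_pos'],s['contact_force'],s['torque'],go((569,211,50),-150))
q,e=eyes.grab_frame("scene")
cv2.imwrite("pics/l2.png",cv2.resize(q[90:240,180:370],(760,600),interpolation=cv2.INTER_CUBIC))
E
```

```text
4.45 [570.00809648 211.10867725  50.83507692] [-0.83520859  0.94600616  0.74869905  1.79743748 -0.90564526  0.7675836
 -1.05006926] [1.24656703 0.16538698 0.18610451] [ 0.02813427 -0.37111363  0.03753523] (array([-1. , -0. ,  0.8]), 'turn', np.float64(67.1), 'tool y now', np.float64(-82.9), 'j7', np.float64(-60.2))
```

View pics/l2.png

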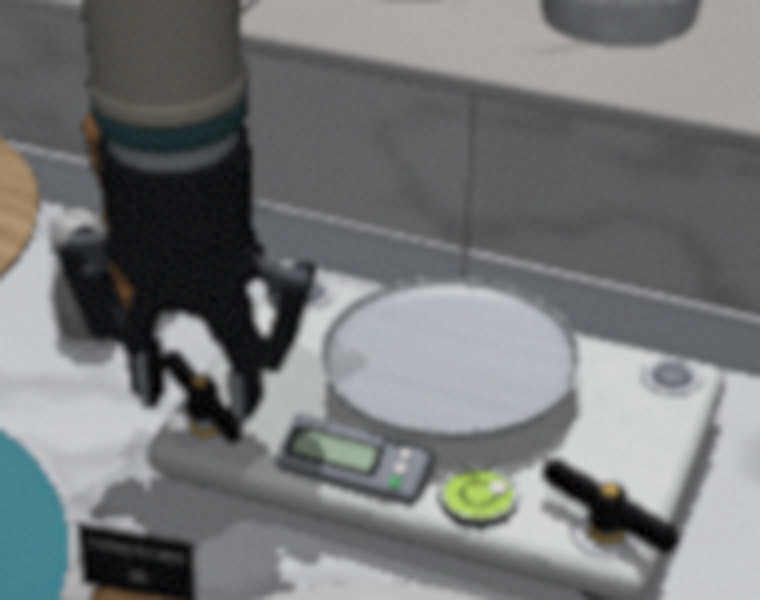

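The left bar is being pushed by both fingers and has turned most of the way. The bubble, at (497,487), is still at rear right. I'll continue with about 64° more.

>>> {"fn": "arm_command", "kwargs": {"steps": [[[-1,0,1],[0,0,64],0.54],[[-1,0,1],[0,0,64],0.54],[[-1,0,1],[0,0,64],0.54],[[-1,0,1],[0,0,64],0.54],[[-1,0,1],[0,0,64],0.54],[[-1,0,1],[0,0,64],0.54],[[-1,0,1],[0,0,64],0.54],[[-1,0,1],[0,0,64],0.54],[[-1,0,1],[0,0,64],0.54],[[-1,0,1],[0,0,64],0.54],[[-1,0,1],[0,0,64],0.54],[[-1,0,1],[0,0,64],0.54]]}}

```text
t: 5.5
position: [568.4, 210.6, 49.6]
ee_rot: [-3.133, -0.009, -0.987]
contact_force: [-1.0, -1.4, 0.9]
gripper_width: 45.9
```

```bash
python3 - <<'E'
from h import *
s=state();print(s['t'],s['position'],s['joint_pos'],s['contact_force'],s['torque'],go((569,211,50),-150))
E
```

```text
5.5 [568.43094859 210.59099797  49.63599662] [-0.91393547  1.02552451  0.92229185  1.80340994 -1.06014014  0.88781216
 -2.03589951] [-1.00010186 -1.42587918  0.91815959] [-0.26368881 -0.04745026 -0.01958525] (array([-0. , -0.7, -0.4]), 'turn', np.float64(3.5), 'tool y now', np.float64(-146.5), 'j7', np.float64(-116.6))
```

>>> {"fn": "arm_command", "kwargs": {"steps": [[[0,0,0],[0,0,-8],0.54],[[0,0,0],[0,0,-8],0.54],[[0,0,-60],[0,0,-8],0.54],[[0,0,-60],[0,0,-8],0.54],[[0,0,-140],[0,0,-8],0.54],[[0,0,-140],[0,0,-8],0.54],[[0,0,-140],[0,0,-8],0.54]]}}

```text
t: 6.08
position: [570.7, 210.7, 197.0]
ee_rot: [-3.125, -0.015, -0.847]
contact_force: [1.1, -0.7, 0.1]
gripper_width: 46.2
```

```bash
python3 - <<'E'
from h import *
s=state();print(s['t'],s['position'],s['contact_force'],go((573,-18.5,190),-160))
q,e=eyes.grab_frame("scene");cv2.imwrite("pics/l3.png",q)
print(bars(q,"scene",(215,172,245,210),65))
print(bars(cv2.imread("pics/scene0.png"),"scene",(215,172,245,210),65))
print(bars(q,"scene",(310,198,352,232),65))
cv2.imwrite("pics/l3z.png",cv2.resize(q[130:250,200:360],(800,600),interpolation=cv2.INTER_CUBIC))
E
```

```text
6.0833 [570.67807616 210.65171033 197.00629183] [ 1.14990477 -0.6707807   0.05882464] (array([173.2, 150.1,   7. ]), 'turn', np.float64(21.5), 'tool y now', np.float64(-138.5), 'j7', np.float64(-118.2))
(array([564.2, 205.2]), array([567.6, 205.3]), np.float64(-179.7), np.float64(82.8), 158)
(array([553.9, 200.3]), array([550.8, 198.3]), np.float64(-147.2), np.float64(53.9), 82)
(array([569.4, -23.7]), array([570.4, -21.3]), np.float64(67.6), np.float64(80.5), 228)
```

View pics/l3z.png

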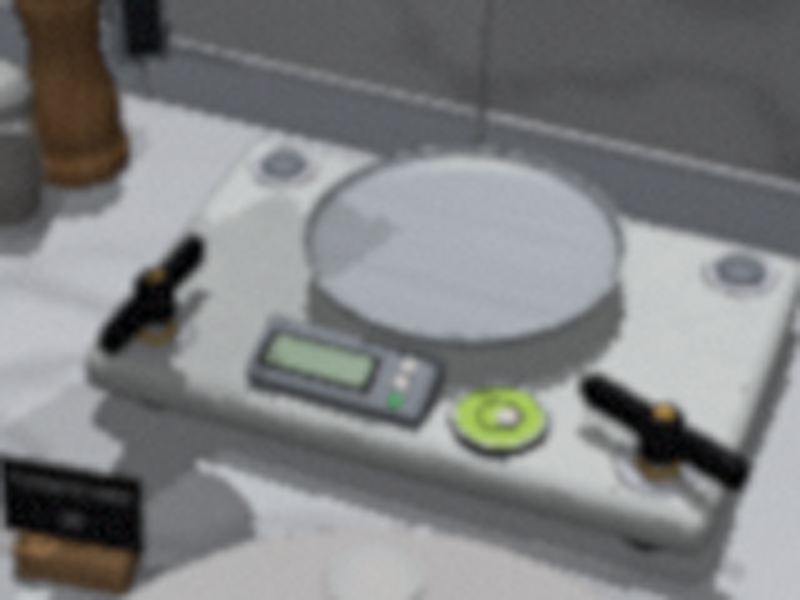

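The left bar now lies along about 0° world, close to the scale's x. The bubble, at (508,412) in the crop, is slightly right of the ring's centre, as expected with only the right foot still long. Now for the right screw.

>>> {"fn": "arm_command", "kwargs": {"steps": [[[173,150,7],[0,0,21],0.54],[[173,150,7],[0,0,21],0.54],[[173,150,7],[0,0,21],0.54],[[173,150,7],[0,0,21],0.54],[[173,150,7],[0,0,21],0.54],[[173,150,7],[0,0,21],0.54],[[173,150,7],[0,0,21],0.54],[[173,150,7],[0,0,21],0.54],[[173,150,7],[0,0,21],0.54]]}}

```text
t: 6.88
position: [571.0, -16.3, 185.9]
ee_rot: [-3.125, -0.004, -1.212]
contact_force: [0.1, 0.6, -0.2]
gripper_width: 46.4
```

```bash
python3 - <<'E'
from h import *
s=state();print(s['t'],s['position'],s['contact_force'],s['joint_pos'],go((573,-19,50),-160))
E
```

```text
6.8833 [570.97719964 -16.26891366 185.87072694] [ 0.05002706  0.63391931 -0.22054806] [-0.63546518  0.83193271  1.1031916   1.82379526 -0.87489029  1.04739406
 -1.96543596] (array([  2.7,   1.3, 135.9]), 'turn', np.float64(0.5), 'tool y now', np.float64(-159.5), 'j7', np.float64(-112.6))
```

>>> {"fn": "arm_command", "kwargs": {"steps": [[[2.5,0,80],[0,0,0],0.54],[[2.5,0,80],[0,0,0],0.54],[[2.5,0,80],[0,0,0],0.54],[[2.5,0,134],[0,0,0],0.54],[[2.5,0,134],[0,0,0],0.54],[[2.5,0,134],[0,0,0],0.54],[[2.5,0,134],[0,0,0],0.54],[[2.5,0,134],[0,0,0],0.54]]}}

```text
t: 7.55
position: [575.2, -18.1, 53.8]
ee_rot: [-3.123, -0.005, -1.211]
contact_force: [0.8, 0.2, 0.3]
gripper_width: 46.1
```

```bash
python3 - <<'E'
from h import *
s=state();print(s['t'],s['position'],s['contact_force'],s['torque'],go((573,-19,50),-160))
E
```

```text
7.55 [575.16512573 -18.10311159  53.76374679] [0.77176487 0.24850306 0.27807968] [ 0.0070878  -0.02418993  0.01862584] (array([0.1, 2.4, 3.7]), 'turn', np.float64(0.6), 'tool y now', np.float64(-159.4), 'j7', np.float64(-104.7))
```

>>> {"fn": "arm_command", "kwargs": {"steps": [[[0,2,3],[0,0,-75],0.54],[[0,2,3],[0,0,-75],0.54],[[0,2,3],[0,0,-75],0.54],[[0,2,3],[0,0,-75],0.54],[[0,2,3],[0,0,-75],0.54],[[0,2,3],[0,0,-75],0.54],[[0,2,3],[0,0,-75],0.54],[[0,2,3],[0,0,-75],0.54],[[0,2,3],[0,0,-75],0.54],[[0,2,3],[0,0,-75],0.54],[[0,2,3],[0,0,-75],0.54],[[0,2,3],[0,0,-75],0.54]]}}

```text
t: 8.55
position: [574.9, -19.2, 52.9]
ee_rot: [3.141, -0.023, 0.099]
contact_force: [0.3, 0.4, 0.3]
gripper_width: 45.8
```

```bash
python3 - <<'E'
from h import *
s=state();print(s['t'],s['position'],s['contact_force'],s['torque'],go((573,-19,50),-36))
E
```

```text
8.55 [574.8932516  -19.24542835  52.89391877] [0.26583485 0.4313703  0.2760914 ] [-0.00296087 -0.06166676 -0.07502184] (array([-1.9, -0.4,  2.9]), 'turn', np.float64(-48.3), 'tool y now', np.float64(-84.3), 'j7', np.float64(-43.5))
```

>>> {"fn": "arm_command", "kwargs": {"steps": [[[-1.5,0,3],[0,0,-48],0.54],[[-1.5,0,3],[0,0,-48],0.54],[[-1.5,0,3],[0,0,-48],0.54],[[-1.5,0,3],[0,0,-48],0.54],[[-1.5,0,3],[0,0,-48],0.54],[[-1.5,0,3],[0,0,-48],0.54],[[-1.5,0,3],[0,0,-48],0.54],[[-1.5,0,3],[0,0,-48],0.54],[[-1.5,0,3],[0,0,-48],0.54],[[-1.5,0,3],[0,0,-48],0.54]]}}

```text
t: 9.38
position: [574.1, -20.2, 50.6]
ee_rot: [3.122, -0.014, 0.933]
contact_force: [-0.0, -2.0, 1.0]
gripper_width: 46.2
```

```bash
python3 - <<'E'
from h import *
s=state();print(s['t'],s['position'],s['contact_force'],s['torque'],go((573,-19,50),-36))
E
```

```text
9.3833 [574.07219879 -20.15571939  50.61170634] [-0.04342454 -2.03019466  0.9671952 ] [-0.37853915 -0.07664326 -0.02519465] (array([ 0.3, -1.6,  0.6]), 'turn', np.float64(-0.5), 'tool y now', np.float64(-36.5), 'j7', np.float64(-9.1))
```

>>> {"fn": "arm_command", "kwargs": {"steps": [[[0,0,0],[0,0,8],0.54],[[0,0,0],[0,0,8],0.54],[[0,0,-60],[0,0,8],0.54],[[0,0,-60],[0,0,8],0.54],[[0,0,-150],[0,0,8],0.54],[[0,0,-150],[0,0,8],0.54],[[0,0,-150],[0,0,8],0.54],[[0,0,-150],[0,0,8],0.54]]}}

```text
t: 10.05
position: [572.3, -20.0, 203.7]
ee_rot: [3.12, -0.021, 0.795]
contact_force: [0.1, -0.5, 0.4]
gripper_width: 46.0
```

```bash
python3 - <<'E'
from h import *
s=state();print(s['t'],s['position'],s['contact_force'],s['ee_rot'],s['joint_pos'])
# retreat target: back toward the start side, high
print(go((400,400,260),0))
E
```

```text
10.05 [572.34513634 -20.00345427 203.67300577] [ 0.14352485 -0.50731996  0.41170038] [ 3.12031981 -0.02124296  0.79497542] [-0.37323372  0.59522383  0.56262235  1.80824776 -0.42290995  0.82792541
 -0.38196861]
(array([ 180.3, -415.9,  -61.4]), 'turn', np.float64(-44.5), 'tool y now', np.float64(-44.5), 'j7', np.float64(-21.9))
```

>>> {"fn": "arm_command", "kwargs": {"steps": [[[180,-416,-61],[0,0,-30],0.54],[[180,-416,-61],[0,0,-30],0.54],[[180,-416,-61],[0,0,-30],0.54],[[180,-416,-61],[0,0,-30],0.54],[[180,-416,-61],[0,0,-30],0.54],[[180,-416,-61],[0,0,-30],0.54],[[180,-416,-61],[0,0,-30],0.54],[[180,-416,-61],[0,0,-30],0.54],[[180,-416,-61],[0,0,-30],0.54],[[180,-416,-61],[0,0,-30],0.54],[[180,-416,-61],[0,0,-30],0.54],[[180,-416,-61],[0,0,-30],0.54]]}}

```text
t: 11.05
position: [393.4, 409.8, 257.9]
ee_rot: [3.118, -0.011, 1.333]
contact_force: [0.0, 1.2, 0.4]
gripper_width: 46.1
```

```bash
python3 - <<'E'
from h import *
s=state();print(s['t'],s['position'])
p,d=eyes.grab_frame("top");q,e=eyes.grab_frame("scene");cv2.imwrite("pics/t4.png",p);cv2.imwrite("pics/s4.png",q);np.save("t4.npy",d)
for f in (lambda:bars(p,"top",(205,180,250,228),65),lambda:bars(p,"top",(303,165,352,210),65),lambda:bars(q,"scene",(215,172,245,210),65),lambda:bars(q,"scene",(310,198,352,232),65),lambda:vial(p,"top",(280,180,315,208)),lambda:vial(q,"scene",(280,200,318,228))):
    try: print(f())
    except Exception as x: print(x)
a=cv2.resize(p[110:230,195:355],(533,400),interpolation=cv2.INTER_CUBIC);b=cv2.resize(q[200:230,280:320],(267,200),interpolation=cv2.INTER_CUBIC);c=cv2.resize(p[178:208,277:317],(267,200),interpolation=cv2.INTER_CUBIC)
cv2.imwrite("pics/z4.png",np.hstack([a,np.vstack([b,c])]))
E
```

```text
11.05 [393.37137421 409.77281104 257.85486319]
(array([567.9, 208.7]), array([571.1, 208.5]), np.float64(176.9), np.float64(78.9), 124)
(array([572.2, -18.7]), array([574.9, -18.8]), np.float64(179.8), np.float64(79.0), 143)
(array([564.3, 204.1]), array([568.6, 204.1]), np.float64(-179.8), np.float64(80.8), 144)
(array([557.8, -23.7]), array([555. , -23.8]), np.float64(-178.6), np.float64(50.2), 106)
(array([575.6,  48.5,  43. ]), (297.12249755859375, 191.69264698028564), (14.056554794311523, 15.218067169189453))
(array([575.6,  47.3,  43. ]), (299.58406829833984, 213.38719177246094), (10.690863609313965, 16.189550399780273))
```

View pics/z4.png

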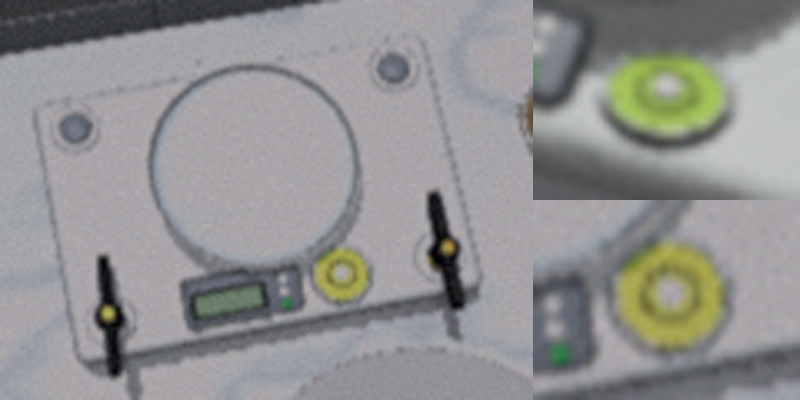

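The bubble sits in the middle of the ring in both views: top crop (671,293), with the disc centred at (670,297). Both bars lie along the scale's x. What remains is that the two bars must match each other so all four feet carry load, so I'll measure their angles more finely from averaged frames.

```bash
python3 - <<'E'
from h import *
def avg(n,k=8): return np.mean([eyes.grab_frame(n)[0].astype(float) for _ in range(k)],0)
I={n:avg(n) for n in("top","scene")}
for n in I: np.save(f"avg_{n}.npy",I[n])
G={"L":(570,209),"R":(574,-20)}
z=66
def pix(n,P):
    c=eyes.camera_info(n);A=R.from_euler('xyz',c["attitude"]).as_matrix();q=A.T@(np.array(P)-c["xyz"])
    return c["cx"]+c["fx"]*q[0]/-q[2], c["cy"]+c["fy"]*q[1]/q[2]
for n in I:
    g=I[n].max(2).astype(np.float32)
    for k,(x,y) in G.items():
        # resample in world plane z: rows along x, centroid of darkness across y
        X=np.r_[np.arange(-36,-13,1.),np.arange(14,37,1.)]; Y=np.arange(-14,14.1,.5)
        U=np.array([[pix(n,(x+a,y+b,z)) for b in Y] for a in X],np.float32)
        S=cv2.remap(g,U[...,0],U[...,1],cv2.INTER_LINEAR)
        W=np.clip(75-S,0,None); ok=W.sum(1)>60; c=(W*Y).sum(1)/(W.sum(1)+1e-6)
        f=np.polyfit(X[ok],c[ok],1); r=c-np.polyval(f,X); ok&=abs(r)<1.2; f=np.polyfit(X[ok],c[ok],1)
        print(n,k,"angle",np.degrees(np.arctan(f[0])).round(2),"off",f[1].round(1),"n",ok.sum(),"rms",np.std((c-np.polyval(f,X))[ok]).round(2), "front/rear n",(ok&(X<0)).sum(),(ok&(X>0)).sum())
# scale yaw from rear knobs (top), z~42
g=I["top"].max(2)
for b in((205,138,230,162),(300,118,326,142)):
    u0,v0,u1,v1=b;c=g[v0:v1,u0:u1];w=np.clip(135-c,0,None);ys,xs=np.mgrid[v0:v1,u0:u1]
    u,v=(w*xs).sum()/w.sum(),(w*ys).sum()/w.sum(); print(onz("top",u,v,42).round(1),(u,v))
print(state()["t"])
E
```

```text
top L angle -3.05 off -0.2 n 46 rms 0.18 front/rear n 23 23Traceback (most recent call last):
  File "<stdin>", line 15, in <module>
  File "<stdin>", line 8, in pix
ValueError: time passes only in moves, steps and waits
```

```bash
python3 - <<'E'
from h import *
C={n:eyes.camera_info(n) for n in("top","scene")}; M={n:R.from_euler('xyz',C[n]["attitude"]).as_matrix() for n in C}
I={n:np.load(f"avg_{n}.npy") for n in C}
z=66
def pix(n,P):
    c=C[n];q=(P-c["xyz"])@M[n]
    return np.stack([c["cx"]-c["fx"]*q[...,0]/q[...,2], c["cy"]+c["fy"]*q[...,1]/q[...,2]],-1).astype(np.float32)
for n in I:
    g=I[n].max(2).astype(np.float32)
    for k,(x,y) in {"L":(570,209),"R":(574,-20)}.items():
        if n=="scene": y-=2; 
        X=np.r_[np.arange(-36,-13,1.),np.arange(14,37,1.)]; Y=np.arange(-14,14.1,.5)
        P=np.stack(np.broadcast_arrays(x+X[:,None],y+Y[None],z),-1)
        U=pix(n,P); S=cv2.remap(g,U[...,0],U[...,1],cv2.INTER_LINEAR)
        W=np.clip(75-S,0,None); c=(W*Y).sum(1)/(W.sum(1)+1e-6); ok=W.sum(1)>60
        f=np.polyfit(X[ok],c[ok],1); ok&=abs(c-np.polyval(f,X))<1.2; f=np.polyfit(X[ok],c[ok],1)
        print(n,k,"angle",np.degrees(np.arctan(f[0])).round(2),"off",f[1].round(1),"rms",np.std((c-np.polyval(f,X))[ok]).round(2),"n",(ok&(X<0)).sum(),(ok&(X>0)).sum())
g=I["top"].max(2)
for u0,v0,u1,v1 in((207,140,227,160),(303,121,323,141)):
    c=g[v0:v1,u0:u1];w=np.clip(135-c,0,None);ys,xs=np.mgrid[v0:v1,u0:u1]
    u,v=(w*xs).sum()/w.sum(),(w*ys).sum()/w.sum(); print(onz("top",u,v,42).round(1),u.round(1),v.round(1))
print(state()["t"])
E
```

```text
top L angle -3.05 off -0.2 rms 0.18 n 23 23
top R angle -0.28 off 1.1 rms 0.14 n 23 23
scene L angle -0.08 off -2.5 rms 0.46 n 8 22
scene R angle 1.88 off -1.3 rms 0.53 n 19 22
[710.3 210.9  42. ] 217.7 148.2
[714.  -18.2  42. ] 313.1 130.4
11.95
```

```bash
python3 - <<'E'
from h import *
for n,b in(("top",(283,178,312,206)),("scene",(284,201,316,226))):
    a=np.load(f"avg_{n}.npy").astype(np.uint8); v,(cx,cy),_=vial(a,n,b)
    u0,v0=int(cx)-6,int(cy)-6; w=np.clip(a[v0:v0+13,u0:u0+13,0].astype(float)-125,0,None)
    ys,xs=np.mgrid[v0:v0+13,u0:u0+13]; B=onz(n,(w*xs).sum()/w.sum(),(w*ys).sum()/w.sum(),43)
    print(n,"bubble-vial mm",(B-v)[:2].round(1))
a=cv2.imread("pics/t4.png").astype(int);b=cv2.imread("pics/top0.png").astype(int)
for k,(u0,v0,u1,v1) in dict(shaker_mill=(140,128,182,190),block=(228,242,262,266)).items(): print(k,"mean change",abs(a-b)[v0:v1,u0:u1].mean().round(1))
s=state();print(s["t"],s["contact_force"],s["joint_vel"].round(3))
E
```

```text
top bubble-vial mm [ 1.8 -1.6]
scene bubble-vial mm [1.4 0.2]
shaker_mill mean change 4.7
block mean change 3.9
11.95 [ 0.43060675 -0.3895447  -0.52197531] [-0.001  0.001  0.001 -0.001  0.001 -0.    -0.   ]
```

```bash
python3 -c "
from h import *
print(order.hand_in(), state()['t'])"
```

```text
the job is handed in; nothing more can be done
the job is handed in; nothing more can be done
```

I turned both wing screws and handed the job in at about 12 s. The left went about 210° clockwise and the right about 110° anticlockwise. Both fingers pushed the two wings together, so the scale was hardly pushed sideways (side forces read up to about 2.6 N). I then drew the arm well clear.

**Bubble:** it is inside the ring in both views, about 2.4 mm (top) and 1.4 mm (scene) off centre, against the 4.5 mm limit.

**Bars:** both lie along the scale's x axis to within a few degrees. The views disagree by about 2–3° on the absolute angles. Both put the left screw 2–3° further clockwise than the right, which makes the left foot about 0.05 mm longer. I left that uncorrected because it is close to what I could measure.

**Feet:** I could not measure the load on each foot. That all four carry weight is inferred from the bars nearly matching.

**Surroundings:** the scale stands within a few millimetres of its start. The pictures of the shaker, mill and block differ from the start only by about image noise.

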